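Screw the lid back on the sweets jar

TASK

Put the blue lid on the jar of sweets and screw it fully home, then let go. Set it level on the mouth, turn it gently backward (counter-clockwise seen from above) until you feel it drop off the thread starts, unless it has dropped in at once, and only then screw it forward (clockwise) to its stop. The thread is glass, so never press or twist hard, and leave the mug, phone, pen cup and glasses case where they are.

Things in the scene. Friction and masses are not known exactly. Their poses are not given: they have to be found in the camera images.
- holder: Grey square desk holder, 104 x 104 x 12 mm, screwed to the desk, with four rubber posts (to 44 mm above the desk) near its corners that clamp the jar; jar and holder do not move. Origin: centre of the underside, on the jar's upright axis. Its axes say nothing about the thread: the jar is clamped at an unknown angle.
- jar_foot (a point): Centre of the foot of the clear glass jar of coloured sweets, 12 mm above the desk. The jar is 76 mm in diameter up to its shoulder, 90 mm above the desk; then comes a neck 50 mm in diameter with an outside thread, 60 mm over its ribs. The glass chips, and the job fails, if lid and jar press on each other with more than 45 N.
- jar_thread (a point): On the jar's axis, level with the rib starts, 106 mm above the desk. Seen from above, going clockwise: a rib 3 mm thick falls 5 mm over 56 deg, a stop post (7 deg) stands above and below the rib's end, a gap of 27 deg follows; this repeats every 90 deg. A lug on top of a rib is stopped clockwise by the post; counter-clockwise it drops off the start into a gap.
- jar_mouth (a point): On the jar's axis, at the top of the white sealing disc that stands in the mouth, 119 mm above the desk. The disc is bevelled, 36 mm in diameter on top and 45 mm below, and sprung: about 2 N to start it down, then 1.2 N per mm, 6 mm of travel. This point does not move with it.
- lid_center (a point): Centre of the blue screw lid (loose, 100 to 160 g, upright): 25 mm above its lower edge, 25 mm below its top, z up. Cap 69 mm in diameter, 26 mm high, with a grip bar on top: 62 mm long along x, 18 mm wide along y, 24 mm high. Height above jar_mouth: 9 to 13.5 mm with its lugs on ribs or posts, 5 mm when dropped into the gaps, about 2 mm when fully home.
- lid_lugs (a point): On the lid's axis, 2 mm above its lower edge, level with the four lugs inside the lid, one every 90 deg on the lid's x and y axes, 7 mm wide, 4 mm thick. Counter-clockwise the next gap is less than 85 deg away. From a gap, 50 to 70 deg clockwise runs the lugs under the ribs to the stop posts: home. Friction then holds it. Twisting with 0.4 N m or more at a stop may chip the glass.
- mug: White mug, 76 mm across, 90 mm high, bystander. Origin: centre of the underside.
- phone: Black phone lying flat, 150 x 72 x 9 mm, bystander. Origin: centre of the underside.
- pencup: Grey pen cup with pens, 68 mm across, 95 mm high (pens to 155 mm), bystander. Origin: centre of the underside.
- case: Grey glasses case, 160 x 62 x 36 mm, bystander. Origin: centre of the underside.
There are look-alikes about, which are no part of the job. Of the things that look like the part that bears lid_center, the smallest one is meant.

How it is judged (in metres and radians):
On the way:
1. the lid is on the jar's mouth, not yet screwed home (horizontal distance between lid_center and jar_mouth below 0.006 m and z of lid_center in the frame of jar_mouth between 0.0035 and 0.017 m), for 0.05 s.
At the end, for the whole second after the job is handed in: The lid is screwed home on the jar: its centre within 4 mm of the jar's axis and less than 3.2 mm above the sealing disc's free top (fully home is 1.7 mm), level within 0.06 rad, and staying so by itself once released (horizontal distance between lid_center and jar_mouth below 0.004 m and z of lid_center in the frame of jar_mouth below 0.0032 m and angle between lid_center's own z axis and vertical below 0.06 rad); the robot touches nothing.
It fails at once if lid and glass jar press on each other with more than 45 N (contact force between lid and holder above 45 N).
It fails at once if the robot's arm or fingers push the jar or its holder with more than 15 N (contact force between any of the fingers, the arm and holder above 15 N).
It fails at once if the mug, phone, pen cup or glasses case is moved more than 20 mm (distance of any of mug, phone, pencup, case from where it was at the start of the episode above 0.02 m).
It also fails if it takes over 67 s, if anything falls off the work surface, if the arm or the gripper's body presses on something with over 40 N, if the wrist force passes 120 N, or if a joint passes its speed limit or range.

ROBOT

A 7-joint arm with a two-finger parallel gripper is mounted at the origin on the work surface. World frame = base frame: x ahead of the robot, y to its left, z up, the work surface at z = 0. Lengths are in mm, angles in rad, forces in N, time in s.
With the tool pointing down it reaches from about 400 to 900 mm from the base axis. Payload 5.6 kg.
Tool frame: the origin (TCP) lies midway between the tips of the shut fingers; the grasp point (between the pads) lies 19 mm behind it; x points along the fingers, y is the direction in which the jaws open and shut, and the axes are right-handed (so a half turn about x gives the same grasp; the last joint's range is limited). The gripper opens to 92 mm and grips with 3 to 60 N. Pads are 20 mm wide; open, the fingers measure 128 mm over their backs; the gripper's body (75 mm by 189 mm) begins 69 mm behind the grasp point.
Start: joints at [1.257, 0.468, -0.012, 1.603, 0.006, 1.071, -0.056], TCP at [173.834, -626.331, 214.592] pointing down, gripper open.
Joint ranges: [-2.53, 2.53], [-0.31, 2.02], [-1.57, 1.55], [0.28, 2.44], [-1.29, 4.43], [0.15, 1.84], [-2.92, 2.92]. Speed limits (rad/s): [2.57, 2.57, 3.14, 3.14, 3.14, 3.14, 3.14].

INTERFACE

Orientations are given as a rotation vector (axis times angle).
In Python, from cell import robot, grip, kin, viewer gives the robot as it stands. Calls block until the motion is done:
- robot.movep(position, orientation): joint-space move of the TCP to a pose.
- robot.servo_line(position, feed=150, rotation=None): straight line of the TCP; rotation=None keeps the orientation; feed is the mean speed in mm/s.
- robot.goto_joints(angles): joint-space move.
- grip(opening, newtons=None): opening from 0.0 (shut) to 1.0 (fully open); newtons is the grip in N (None keeps the last); returns when the fingers have stopped.
- robot.hold(seconds).
- kin.ik(position, orientation): joint angles nearest the present ones, or None.
- robot.observe(): the state.
- viewer.read_camera(name): name is "side" or "top"; returns the picture (384x512x3 uint8, red, green, blue); there is no depth.
- viewer.camera_info(name): a dict with "camera_matrix" (3x3 intrinsics, pixels), "R" (3x3) and "t" (3): a world point X has camera coordinates R X + t. Camera axes: x right, y down, z forward; pixel columns grow to the right and rows downward; lengths in mm; the calibration is good to about 2 mm. A picture is of the moment at which its call begins. camera_info takes no time and is no camera call.
A pose or a line that the arm cannot do raises robot.IKError and nothing moves.
- robot.job_done(): hands the job in, once; it reports no verdict.
Trained networks look in the newest picture that a camera, given by its name, has taken for a name from the list of things; names that differ only in an ending like _2 or _b are one class to them, and where a whole thing is asked for, a point or a joint stands for the part that bears it (a point fixed in the world has none). Each returns a list of dicts, best first, with "confidence" (0 to 1); they miss things now and then, are a little off and sometimes report something else, mostly with a low value. They report only what shows in the picture. A call takes as long as a camera call. They do not tell look-alikes from the thing itself.
- viewer.silhouettes(name, camera): "mask" (384x512 bool, what is visible of it).
- viewer.pinpoint(name, camera): "at" ([x, y, z] in mm, in the coordinates of the camera as it stood for that picture, good to about 4 mm: a listed point, or the origin of a listed thing).
The state is a dict: "t": time; "joints": joint angles; "joint_velocities": joint speeds; "joint_torque": joint torques, N m; "tcp_pos": TCP position; "tcp_rot": TCP orientation; "contact_force": force on the tool from outside, world axes, zero at the start; "wrist_torque": the same for the moment, N m; "grip_width": opening from 0.0 (shut) to 1.0 (fully open).
Only numpy, scipy, OpenCV 4.12 (cv2) and the standard library are available. Lean on these libraries where they do the work, as an engineer would, in place of code of your own. Each camera call takes 0.05 s, during which the arm holds its last target.

## Working session

There is one attempt and no reset: what is moved stays moved. The work goes in short steps, each a Python script; the robot and the scene stay as the last script left them, time stands still between calls to the robot, and variables do not carry over. Pictures are saved under pics/ and viewed, and the job is handed in when it is done.

```bash
ls; mkdir -p pics; python3 - <<'E'
from cell import robot,grip,kin,viewer
import cv2,numpy as np
for c in("side","top"):
    im=viewer.read_camera(c); cv2.imwrite(f"pics/{c}0.png",im[:,:,::-1]); i=viewer.camera_info(c)
    print(c,i)
    R=np.array(i["R"]);t=np.array(i["t"])
    for n in("holder","jar_mouth","jar_thread","lid_center","mug","phone","pencup","case"):
        print(n,[(round(d["confidence"],2),np.round(R.T@(np.array(d["at"])-t)).tolist()) for d in viewer.pinpoint(n,c)])
print(robot.observe())
E
```

```text
pics
side {'camera_matrix': array([[366.67584381,   0.        , 256.73444047],
       [  0.        , 366.67584381, 189.89053116],
       [  0.        ,   0.        ,   1.        ]]), 'R': array([[-0.83043595, -0.55708391,  0.00580105],
       [-0.41634915,  0.61365892, -0.67087713],
       [ 0.37017499, -0.55953575, -0.74154584]]), 't': array([503.56660973, 329.57950948, 734.59421719])}
holder [(0.85, [502.0, -184.0, 1.0])]
jar_mouth [(0.92, [499.0, -185.0, 122.0])]
jar_thread [(0.61, [494.0, -181.0, 108.0])]
lid_center [(0.85, [550.0, 339.0, 34.0]), (0.81, [497.0, 215.0, 28.0]), (0.7, [628.0, 198.0, 35.0]), (0.36, [724.0, 330.0, 2.0])]
mug [(0.72, [725.0, -19.0, -4.0])]
phone [(0.63, [525.0, -1.0, 2.0])]
pencup [(0.89, [723.0, 328.0, 1.0])]
case [(0.55, [682.0, -334.0, -1.0])]
top {'camera_matrix': array([[451.22062781,   0.        , 246.19805246],
       [  0.        , 451.22062781, 187.97226986],
       [  0.        ,   0.        ,   1.        ]]), 'R': array([[-2.44872162e-03, -9.99996956e-01,  3.03579169e-04],
       [-9.93683176e-01,  2.39920035e-03, -1.12196207e-01],
       [ 
[... 505 characters left out ...]
 array([ 1.25695279,  0.46747326, -0.0115917 ,  1.60265901,  0.00600003,
        1.07140744, -0.05629486]), 'joint_velocities': array([-6.10592186e-04,  7.06755285e-04,  6.24516673e-04,  1.63901114e-03,
       -1.01660618e-03,  2.35661889e-05,  2.91222814e-04]), 'joint_torque': array([-1.68585295e-03, -5.20403087e+01, -1.32467371e-02, -2.44054180e+01,
       -5.67234715e-02,  1.12038114e-02,  5.75561572e-06]), 'tcp_pos': array([ 173.86595662, -626.34615845,  214.62672509]), 'tcp_rot': array([ 2.07658477,  0.28277356, -2.07664044]), 'contact_force': array([-0.36148722,  0.30014867,  0.85842729]), 'wrist_torque': array([ 0.05109358, -0.01487715, -0.02435392]), 'grip_width': 1.0027470736392845}
```

View pics/top0.png

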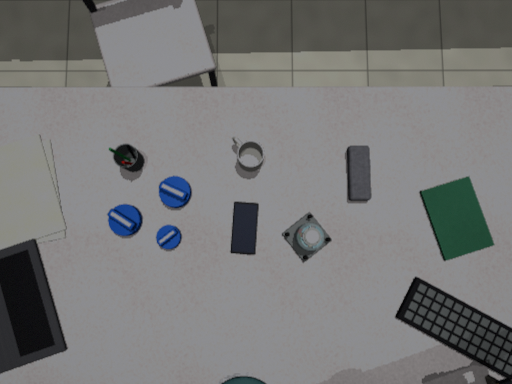

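View pics/side0.png

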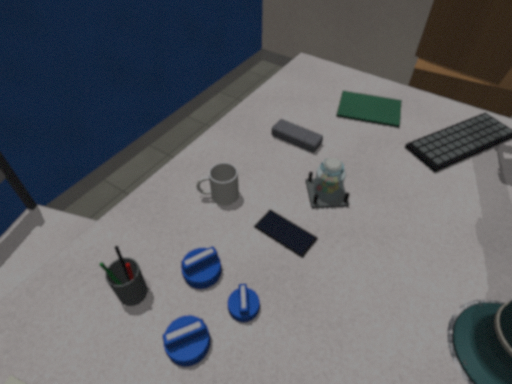

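Three blue lids show in the top view: (124,220), (175,192) and (168,237). The one at (168,237), which is (243,303) in the side view, is clearly the smallest, so it fits the description. I'll confirm that in an enlarged crop and measure it.

```bash
cat > h.py <<'E'
from cell import robot,grip,kin,viewer
import cv2,numpy as np
def info(c):
    i=viewer.camera_info(c); return np.array(i["camera_matrix"]),np.array(i["R"]),np.array(i["t"])
def back(c,uv,z):
    K,R,t=info(c); d=R.T@np.linalg.inv(K)@np.array([uv[0],uv[1],1.]); o=-R.T@t
    return o+d*(z-o[2])/d[2]
def proj(c,X):
    K,R,t=info(c); p=K@(R@np.array(X,float)+t); return p[:2]/p[2]
def minrect(c,mask,z):
    pts=np.argwhere(mask)[:,::-1]
    w=np.array([back(c,p,z)[:2] for p in pts],np.float32)
    return w,cv2.minAreaRect(w)
E
python3 - <<'E'
from h import *
top=viewer.read_camera("top"); side=viewer.read_camera("side")
a=cv2.resize(top[170:270,90:220],None,fx=4,fy=4,interpolation=cv2.INTER_CUBIC)
b=cv2.resize(side[235:375,150:280],None,fx=3,fy=3,interpolation=cv2.INTER_CUBIC)
H=max(a.shape[0],b.shape[0]);o=np.zeros((H,780,3),np.uint8)
a=a[:, :390] if False else cv2.resize(a,(390,300));o[:300,:390]=a;o[:b.shape[0],390:780]=b
cv2.imwrite("pics/crop.png",o[:,:,::-1])
for c in("top","side"):
    im=top if c=="top" else side
    viewer.read_camera(c)
    for d in viewer.silhouettes("lid_center",c):
        m=d["mask"]; ys,xs=np.nonzero(m)
        hsv=cv2.cvtColor(im,cv2.COLOR_RGB2HSV)
        bar=m&(hsv[:,:,1]<160)
        w,r=minrect(c,m,26)
        print(c,d["confidence"],m.sum(),xs.mean(),ys.mean(),np.round(back(c,(xs.mean(),ys.mean()),26)),"rect",np.round(r[0]),np.round(r[1]),bar.sum())
        if bar.sum()>8:
            w,rb=minrect(c,bar,50); 
            u,s,v=np.linalg.svd(w-w.mean(0),full_matrices=False)
            print("  bar",np.round(w.mean(0)),np.round(rb[0]),np.round(rb[1]),"yaw",np.degrees(np.arctan2(v[0,1],v[0,0])))
E
```

```text
top 0.75 810 174.85432098765432 191.17283950617283 [626. 197.  26.] rect [627. 197.] [88. 93.] 173
  bar [630. 194.] [631. 191.] [96. 72.] yaw 71.275055
top 0.7 636 128.34591194968553 156.97641509433961 [727. 334.  26.] rect [728. 337.] [101.  69.] 562
  bar [722. 326.] [723. 330.] [99. 67.] yaw 51.369133
top 0.69 533 168.85741088180112 236.6078799249531 [496. 212.  26.] rect [496. 211.] [72. 71.] 167
  bar [497. 207.] [496. 207.] [70. 70.] yaw 138.85138Traceback (most recent call last):
  File "<stdin>", line 15, in <module>
  File "h.py", line 12, in minrect
    w=np.array([back(c,p,z)[:2] for p in pts],np.float32)
                ~~~~^^^^^^^
  File "h.py", line 6, in back
    K,R,t=info(c); d=R.T@np.linalg.inv(K)@np.array([uv[0],uv[1],1.]); o=-R.T@t
          ~~~~^^^
  File "h.py", line 4, in info
    i=viewer.camera_info(c); return np.array(i["camera_matrix"]),np.array(i["R"]),np.array(i["t"])
ValueError: time passes only in moves, steps and waits
```

View pics/crop.png

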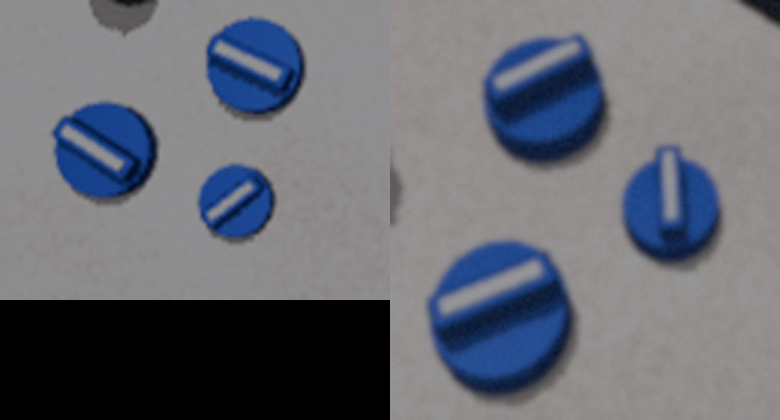

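The crop confirms it: the lid at top (168,237) is about 71 mm across, and the other two are about 90 mm. Next I'll measure its bar, using the white stripe in both cameras.

```bash
cat > h.py <<'E'
from cell import robot,grip,kin,viewer
import cv2,numpy as np
_c={}
def info(c):
    if c not in _c:
        i=viewer.camera_info(c); _c[c]=np.array(i["camera_matrix"]),np.array(i["R"]),np.array(i["t"])
    return _c[c]
def back(c,uv,z):
    K,R,t=info(c); d=R.T@np.linalg.inv(K)@np.array([uv[0],uv[1],1.]); o=-R.T@t
    return o+d*(z-o[2])/d[2]
def proj(c,X):
    K,R,t=info(c); p=K@(R@np.array(X,float)+t); return p[:2]/p[2]
def stripe(c,im,guess,rad,z):
    """white stripe on bar top: saturation-weighted centroid/yaw in world plane z"""
    hsv=cv2.cvtColor(im,cv2.COLOR_RGB2HSV).astype(float)
    u,v=proj(c,guess); yy,xx=np.mgrid[0:384,0:512]
    roi=(np.hypot(xx-u,yy-v)<rad)
    w=np.clip((im[:,:,0].astype(float)-60)/100,0,1)*roi
    p=np.argwhere(w>0.15); ww=w[w>0.15]
    W=np.array([back(c,q[::-1],z)[:2] for q in p]); m=np.average(W,axis=0,weights=ww)
    C=np.cov((W).T,aweights=ww); e,V=np.linalg.eigh(C)
    return m,np.degrees(np.arctan2(V[1,1],V[0,1]))%180,np.sqrt(12*e),len(p)
def blue(c,im,guess,rad,z):
    hsv=cv2.cvtColor(im,cv2.COLOR_RGB2HSV)
    u,v=proj(c,guess); yy,xx=np.mgrid[0:384,0:512]
    m=(np.hypot(xx-u,yy-v)<rad)&(hsv[:,:,1]>150)&(abs(hsv[:,:,0].astype(int)-112)<15)
    p=np.argwhere(m)
    W=np.array([back(c,q[::-1],z)[:2] for q in p],np.float32)
    return cv2.minEnclosingCircle(W),len(p)
E
python3 - <<'E'
from h import *
for c in("top","side"):
    im=viewer.read_camera(c)
    for r in (8,10):
        print(c,r,stripe(c,im,(497,215,50),r if c=="top" else r+6,50))
    print(blue(c,im,(497,215,26),22,26))
    for n in("jar_mouth","jar_thread","holder","lid_center"):
        K,R,t=info(c)
        print(n,[(round(d["confidence"],2),np.round(R.T@(np.array(d["at"])-t)).tolist()) for d in viewer.pinpoint(n,c)])
    u,v=proj(c,(497,-183,100)).astype(int)
    cv2.imwrite(f"pics/jar_{c}.png",cv2.resize(im[v-35:v+35,u-35:u+35],None,fx=6,fy=6,interpolation=cv2.INTER_CUBIC)[:,:,::-1]); print("crop origin",u-35,v-35)
print(robot.observe()["t"])
E
python3 -c "
import cv2,numpy as np
cv2.imwrite('pics/jar.png',np.hstack([cv2.resize(cv2.imread('pics/jar_%s.png'%c),(390,390)) for c in('top','side')]))"
```

```text
top 8 (array([496.74189589, 214.66633958]), np.float64(127.90804993933548), array([ 8.31181013, 44.11910228]), 55)
top 10 (array([495.91298953, 215.80019456]), np.float64(127.75025803292907), array([ 8.20044471, 48.34278918]), 62)
(((495.721435546875, 214.462890625), 34.823402404785156), 379)
jar_mouth [(0.63, [496.0, -182.0, 115.0]), (0.53, [495.0, -184.0, 109.0])]
jar_thread [(0.78, [493.0, -178.0, 107.0])]
holder [(0.97, [494.0, -187.0, -1.0]), (0.72, [679.0, -335.0, -3.0])]
lid_center [(0.83, [628.0, 195.0, 29.0]), (0.73, [498.0, 218.0, 24.0]), (0.69, [493.0, -182.0, 108.0]), (0.63, [544.0, 342.0, 31.0])]
crop origin 275 200
side 8 (array([503.19460081, 207.3336455 ]), np.float64(127.05160954828479), array([41.52038975, 52.57428551]), 230)
side 10 (array([506.09757787, 204.10603246]), np.float64(36.67926723323757), array([51.27959182, 58.22411727]), 332)
(((495.18121337890625, 220.57260131835938), 35.959739685058594), 642)
jar_mouth [(0.96, [499.0, -185.0, 119.0])]
jar_thread [(0.98, [499.0, -179.0, 108.0])]
holder [(0.67, [499.0, -182.0, 3.0]), (0.58, [525.0, -3.0, 3.0]), (0.2, [497.0, -179.0, 105.0])]
lid_center [(0.87, [500.0, 214.0, 27.0]), (0.58, [549.0, 340.0, 33.0]), (0.48, [500.0, -185.0, 119.0])]
crop origin 296 132
1.6
```

View pics/jar.png

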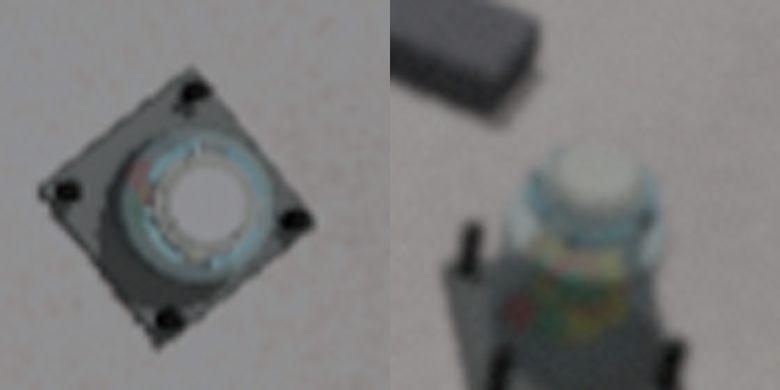

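```bash
python3 - <<'E'
from h import *
print(back("top",(312.15-.3,236.4-.3),119), proj("top",(496,-183,119)))
# side: disc top centre at crop (597,170) -> 
print(back("side",(296+(597-390)/390*70-.3,132+168/390*70-.3),119))
# posts tops z44
P=[(195,92),(67,190),(295,218),(168,320)]
print(np.mean([back("top",(275+a/390*70-.4,200+b/390*70-.4),44) for a,b in P],axis=0))
for c in("top",):
    im=viewer.read_camera(c); u,v=proj(c,(496,-183,119)); 
    g=im.mean(2)[int(v)-10:int(v)+11,int(u)-10:int(u)+11]; print(g.astype(int)); print(int(u)-10,int(v)-10)
from scipy.spatial.transform import Rotation as Ro
o=robot.observe(); print(Ro.from_rotvec(o["tcp_rot"]).as_matrix().round(3))
E
```

```text
[ 495.81034114 -182.71070388  119.        ] [311.95772356 236.02781908]
[ 498.05150548 -185.50420596  119.        ]
[ 495.60041413 -180.28059345   44.        ]
[[ 74  90  95  95  94 105 115 111 111 127 105 109 106 104 107 116 116 110
   93  83 111]
 [ 91  96  99 106 110 118 124 113 101 131 121 119 117 110 106 117 117 116
  109  93  95]
 [ 92  98 111 121 124 122 123 109 117 129 128 127 127 122 119 122 119 117
  117 110  96]
 [ 92 105 122 126 124 126 123 112 124 126 128 128 126 126 125 127 126 121
  118 116 108]
 [ 96 112 126 122 126 125 122 122 130 137 139 138 137 135 130 125 127 126
  123 118 114]
 [ 99 121 119 116 124 120 126 134 140 144 143 143 142 142 139 134 127 125
  128 122 117]
 [ 97 103 104 120 119 122 135 144 142 143 144 144 143 143 142 142 135 126
  125 122 118]
 [ 91  84 103 111 119 129 141 143 143 143 143 143 142 143 142 143 140 128
  123 123 121]
 [ 90  91 118 107 121 137 144 143 143 143 143 144 143 143 143 143 142 134
  122 126 122]
 [ 86  91 126 116 123 142 143 144 143 143 143 143 143 143 143 143 143 139
  125 123 124]
 [ 83  90 126 114 123 143 143 143 143 143 143 144 
[... 310 characters left out ...]
6 104  95 113  98 115 137 143 143 144 143 144 143 143 143 143 137 122
  123 127 118]
 [108 128 111 112 107 113 124 137 143 143 143 143 142 143 142 132 115 118
  125 126 120]
 [104 128 122  94 115 115 113 121 130 141 143 143 142 138 133 118 107 123
  128 124 119]
 [ 98 113 123 105  96 110 111 113 113 123 127 127 126 123 120 120 124 127
  126 121 112]
 [ 93  99 117 124 104  88 102 113 113 119 116 114 115 120 119 115 130 127
  121 116 106]
 [ 91  94 100 116 123 111 106 102 114 124 122 113 113 114 113 117 127 121
  116 109  94]
 [ 75  89  95  99 113 120 115  93 105 109 105  97 121 117 115 119 118 115
  105  91  86]]
301 226
[[-0.     0.267 -0.964]
 [ 0.    -0.964 -0.267]
 [-1.    -0.     0.   ]]
```

```bash
cat >> h.py <<'E'
from scipy.spatial.transform import Rotation as Ro
def rot(a):
    a=np.radians(a); return Ro.from_matrix(np.array([[0,np.cos(a),np.sin(a)],[0,np.sin(a),-np.cos(a)],[-1,0,0]])).as_rotvec()
def F():
    o=robot.observe(); return o["contact_force"],o["wrist_torque"],o["tcp_pos"],o["t"]
LID=np.array([496.3,215.2]); JAR=np.array([496.5,-183.6])
E
python3 - <<'E'
from h import *
for nm,p in(("lid",[*LID,60]),("jar",[*JAR,150])):
    for a in range(-180,180,30):
        q=kin.ik(np.array(p),rot(a+7.8)); print(nm,a+7.8,None if q is None else np.round(q,2))
E
```

```text
lid -172.2 [ 0.43  1.05 -1.33  1.93  1.13  1.2   1.93]
lid -142.2 [-1.14  0.66  0.89  2.02 -0.72  0.8  -2.3 ]
lid -112.2 [ 0.02  0.6  -0.63  1.95  0.51  0.76 -2.86]
lid -82.2 [ 0.05  0.61 -0.67  1.95  0.54  0.77 -2.36]
lid -52.2 [ 0.09  0.63 -0.72  1.94  0.58  0.78 -1.87]
lid -22.2 [ 0.21  0.72 -0.9   1.94  0.75  0.87 -1.48]
lid 7.8 [ 0.28  0.78 -1.02  1.93  0.85  0.93 -1.03]
lid 37.8 [ 0.29  0.79 -1.03  1.93  0.86  0.94 -0.51]
lid 67.8 [ 0.29  0.79 -1.02  1.93  0.85  0.93  0.01]
lid 97.8 [ 0.28  0.79 -1.02  1.93  0.85  0.93  0.54]
lid 127.8 [ 0.33  0.85 -1.11  1.93  0.93  1.    1.  ]
lid 157.8 [ 0.43  1.05 -1.33  1.93  1.13  1.2   1.4 ]
jar -172.2 [ 0.27  0.35  0.03  1.96 -0.01  0.84 -2.7 ]
jar -142.2 [ 0.35  0.35 -0.07  1.95  0.03  0.84 -2.22]
jar -112.2 [ 0.43  0.36 -0.17  1.95  0.08  0.84 -1.74]
jar -82.2 [ 0.54  0.37 -0.3   1.94  0.14  0.85 -1.27]
jar -52.2 [ 0.61  0.38 -0.38  1.94  0.19  0.86 -0.79]
jar -22.2 [ 0.68  0.4  -0.47  1.93  0.23  0.87 -0.3 ]
jar 7.8 [ 0.75  0.42 -0.57  1.93  0.29  0.88  0.18]
jar 37.8 [ 0.79  0.43 -0.62  1.92  0.32  0.89  0.67]
jar 67.8 [ 0.82  0.44 -0.66  1.92  0.34  0.89  1.18]
jar 97.8 [ 0.9   0.47 -0.76  1.92  0.41  0.91  1.65]
jar 127.8 [ 1.22  0.8  -1.32  1.9   0.86  1.17  1.8 ]
jar 157.8 [ 1.22  0.8  -1.32  1.9   0.86  1.17  2.33]
```

```bash
python3 - <<'E'
from h import *
robot.goto_joints([-.41,.42,0,1.75,0,.97,.25])
grip(0.6,20)
robot.movep(np.array([*LID,80]),rot(37.8))
o=robot.observe();print(o["t"],o["joints"].round(2),o["tcp_pos"],o["contact_force"].round(2))
im=viewer.read_camera("side");u,v=proj("side",(*LID,50)).astype(int)
cv2.imwrite("pics/p1.png",cv2.resize(im[v-60:v+50,u-60:u+60],None,fx=5,fy=5)[:,:,::-1])
E
```

```text
6.15 [-0.46  0.47 -0.02  1.97  0.01  0.7   0.18] [497.89864017 215.61738136  80.91105779] [-0.01  0.01  0.48]
```

View pics/p1.png

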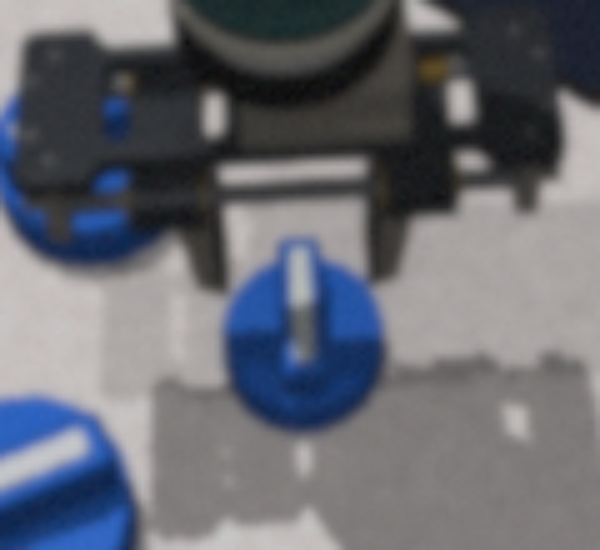

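The open fingers straddle the bar symmetrically in the side view, so I'll descend and grip.

```bash
python3 - <<'E'
from h import *
robot.servo_line(np.array([*LID,29]),feed=60,rotation=rot(37.8))
f,m,p,t=F();print(t,p.round(2),f.round(2),m.round(2))
grip(0.0,25)
o=robot.observe();f,m,p,t=F();print(t,p.round(2),f.round(2),m.round(2),"w",o["grip_width"]*92)
robot.servo_line(np.array([*LID,70]),feed=80,rotation=rot(37.8)); robot.hold(.2)
o=robot.observe();f,m,p,t=F();print(t,p.round(2),f.round(2),m.round(2),"w",o["grip_width"]*92)
im=viewer.read_camera("side");u,v=proj("side",(*LID,90)).astype(int)
cv2.imwrite("pics/p2.png",cv2.resize(im[v-60:v+50,u-60:u+60],None,fx=5,fy=5)[:,:,::-1])
E
```

```text
7.2 [496.55 215.31  29.23] [ 1.39 -0.53 -0.38] [-0.03 -0.12 -0.01]
7.85 [496.34 215.27  29.09] [ 0.62 -0.14  0.86] [-0.06 -0.11 -0.03] w 17.64690868131229
8.7167 [495.92 215.01  69.49] [-0.77 -0.12 -1.65] [ 0.   -0.09 -0.02] w 17.823088701340843
```

View pics/p2.png

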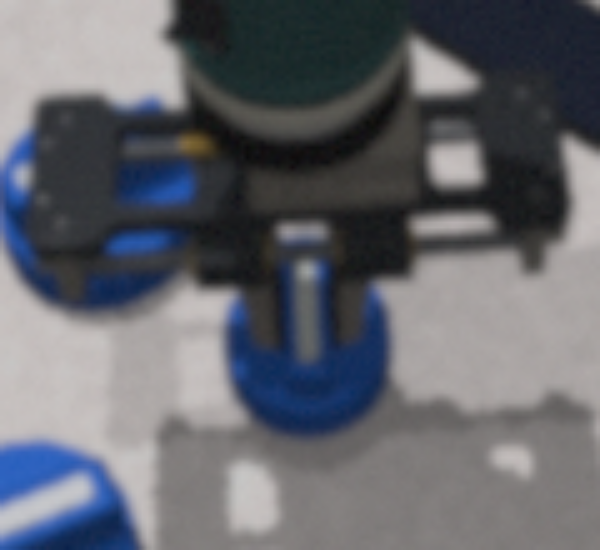

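The lid is gripped: the width is 17.8 mm on the 18 mm bar, it hangs level, and the load is about 1.3 N. Next, carry it to a hover over the jar.

```bash
python3 - <<'E'
from h import *
robot.servo_line(np.array([*LID,175]),feed=150,rotation=rot(37.8))
robot.movep(np.array([*JAR,175]),rot(-22.))
robot.servo_line(np.array([*JAR,155]),feed=60,rotation=rot(-22.)); robot.hold(.3)
o=robot.observe();f,m,p,t=F();print(t,p.round(2),f.round(2),m.round(3),"w",o["grip_width"]*92,o["joints"].round(2))
a=[]
for c in("side","top"):
    im=viewer.read_camera(c);u,v=proj(c,(*JAR,120)).astype(int)
    a.append(cv2.resize(im[v-40:v+40,u-40:u+40],(400,400),interpolation=cv2.INTER_CUBIC))
    print(c,u-40,v-40)
cv2.imwrite("pics/p3.png",np.hstack(a)[:,:,::-1])
E
```

```text
11.8833 [ 496.66 -183.67  155.25] [ 0.19 -0.86 -1.16] [-0.02  -0.041 -0.001] w 17.628484372944783 [-0.01  0.35  0.37  1.97 -0.16  0.85  0.06]
side 293 122
top 272 195
```

View pics/p3.png

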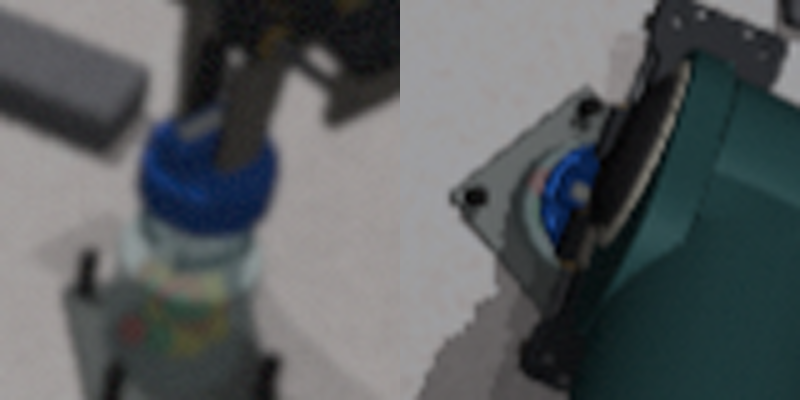

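```bash
cat >> h.py <<'E'
def lidfit(c,im,guess,zb,rad=22):
    """fit lid cap xy by matching extents of the blue mask: left/right & lower edge"""
    hsv=cv2.cvtColor(im,cv2.COLOR_RGB2HSV); u,v=proj(c,(*guess,zb+13)); yy,xx=np.mgrid[0:384,0:512]
    m=(np.hypot(xx-u,yy-v)<rad)&(hsv[:,:,1]>120)&(abs(hsv[:,:,0].astype(int)-112)<15)&(im[:,:,2]>50)
    th=np.linspace(0,2*np.pi,60)
    def sil(x,y):
        P=[proj(c,(x+34.5*np.cos(t),y+34.5*np.sin(t),z)) for t in th for z in(zb,zb+26)]
        h=cv2.convexHull(np.array(P,np.float32)*16)[:,0]; M=np.zeros((384,512),np.uint8)
        cv2.fillConvexPoly(M,np.round(h).astype(np.int32),1,shift=4); return M>0
    cols=np.nonzero(m.sum(0)>=2)[0]; 
    low=lambda M:np.array([np.nonzero(M[:,k])[0].max() if M[:,k].any() else np.nan for k in range(cols[0]+4,cols[-1]-3)])
    best=[]
    for dx in np.arange(-6,6.1,1):
        for dy in np.arange(-6,6.1,1):
            S=sil(guess[0]+dx,guess[1]+dy); c2=np.nonzero(S.sum(0)>=2)[0]
            e=(abs(c2[0]-cols[0])+abs(c2[-1]-cols[-1]))*2+np.nansum(abs(low(S)-low(m)))/4
            best.append((e,dx,dy))
    best.sort(); k=np.array([b for b in best if b[0]<=best[0][0]+1])
    return k[:,1:].mean(0)+guess,best[0][0],len(k),m
E
python3 - <<'E'
from h import *
im=viewer.read_camera("side"); p=F()[2]
r=lidfit("side",im,p[:2],p[2]-29); print(p,r[:3],r[3].sum())
# disc fitted in side earlier
im0=cv2.imread("pics/side0.png")[:,:,::-1]
u,v=proj("side",(*JAR,119));print(u,v)
g=im0.mean(2).astype(int);print(g[148:178,int(u)-12:int(u)+13])
E
```

```text
[ 496.57492993 -183.65019354  155.15903628] (array([ 501.90826326, -189.3168602 ]), np.float64(8.5), 3) 378
333.07711836877013 162.51777272970895
[[120 133 142 146 146 146 148 144 145 147 147 144 146 146 146 147 146 146
  145 146 144 144 145 144 144]
 [128 139 145 145 147 147 146 144 146 146 144 146 144 144 146 147 145 144
  144 145 147 145 145 145 143]
 [137 144 146 145 146 148 146 144 145 145 147 143 144 145 147 145 146 147
  145 147 145 145 145 146 143]
 [141 145 145 147 148 146 145 145 144 144 143 145 143 146 145 148 146 146
  144 144 144 145 144 143 144]
 [144 146 146 146 146 145 146 144 143 142 144 144 145 147 145 145 145 145
  144 144 145 144 144 145 143]
 [145 145 145 146 145 146 145 146 145 147 144 144 145 145 144 144 145 144
  144 142 143 145 143 142 143]
 [145 145 146 147 145 145 145 144 143 142 144 145 145 144 145 144 145 144
  143 143 144 144 143 142 142]
 [146 145 145 146 146 147 145 145 142 144 144 143 144 144 143 143 145 143
  144 140 143 144 143 143 142]
 [146 145 145 144 144 144 146 145 143 143 143 143 144 145 142 141 142 142
  142 141 142 143 143 142 141]
 [145 145
[... 1496 characters left out ...]
92  93  94  96  96  98  98 100  97  97
   93  86  76  79 101 122 133]
 [134 118 103  99  97  97  96  94  91  91  94  93  94  94  96  97  98  97
   96  85  77  87 113 129 132]
 [130 119 108 100  95  96  92  89  90  88  91  95  97  96  97  99  99  97
   94  87  86 103 123 131 133]
 [120 111 105 100  95  93  86  80  84  86  90  96  96  95  96  96  94  90
   88  88  99 116 129 133 133]
 [112 106 102 103 101  96  85  76  79  86  87  92  94  92  91  90  90  87
   88  93 105 123 133 131 130]
 [102 102 103 103 104  98  89  81  83  88  88  90  92  93  94  96  90  90
   88  95 111 126 132 129 129]
 [ 95  96  98 102 104 102  97  94  94  95  96  96  99 102 102 100  97  91
   88  95 110 125 126 124 127]]
```

```bash
cat >> h.py <<'E'
def down(xy,z0,z1,a,fmax=5,step=1.,feed=25,lat=6):
    z=z0; base=F()[0]
    while z>z1:
        z-=step; robot.servo_line(np.array([*xy,z]),feed=feed,rotation=rot(a)); robot.hold(.05)
        f,m,p,t=F(); d=f-base; print(round(t,2),round(z,1),p.round(2),d.round(1),m.round(2))
        if d[2]>fmax or np.hypot(*d[:2])>lat: break
    return z
E
python3 - <<'E'
from h import *
robot.servo_line(np.array([*JAR,146]),feed=40,rotation=rot(-22)); robot.hold(.3)
print(down(JAR,146,128,-22,4))
E
```

```text
13.01 145.0 [ 496.46 -183.58  144.95] [ 0.1 -0.5  0.8] [-0.07  0.    0.02]
13.31 144.0 [ 496.45 -183.58  143.95] [-0.2  1.3  1.2] [-0.04 -0.05 -0.04]
13.61 143.0 [ 496.48 -183.57  142.97] [0.2 0.2 1.9] [-0.05 -0.04  0.02]
13.91 142.0 [ 496.47 -183.59  141.94] [0.7 0.6 0.5] [-0.06 -0.11 -0.04]
14.21 141.0 [ 496.47 -183.61  140.97] [ 0.5 -0.4  0.2] [-0.02 -0.07  0.05]
14.51 140.0 [ 496.47 -183.57  139.96] [0.7 0.5 0.9] [-0.05 -0.11  0.  ]
14.81 139.0 [ 496.48 -183.61  138.97] [-0.4  0.8  1.1] [-0.06 -0.09  0.02]
15.11 138.0 [ 496.5  -183.59  137.97] [-0.  -0.4  1.7] [-0.04 -0.08  0.  ]
15.41 137.0 [ 496.47 -183.6   136.98] [-0.4 -0.6  0.9] [-0.02 -0.07 -0.01]
15.71 136.0 [ 496.65 -183.67  136.24] [-1.2  0.8  4.1] [-0.01  0.03 -0.05]
136.0
```

Contact came at TCP z≈136.2, so the lid centre is about 13 mm above the mouth. That is lugs on ribs or posts, with no side load. Now turn back counter-clockwise with light force-controlled pressure.

```bash
cat >> h.py <<'E'
def turn(xy,z,a,da,n,ft,stop,dzmax=.6,g=.08,feed=30,hold=0.0):
    """rotate by da per step (deg, + = CCW); regulate fz (free = -1.2) to ft"""
    for k in range(n):
        f,m,p,t=F(); dz=np.clip((f[2]-ft)*g,-dzmax,dzmax); z+=dz; a+=da
        # follow actual z so the command never winds up below it
        z=max(z,p[2]-1.2)
        robot.servo_line(np.array([*xy,z]),feed=feed,rotation=rot(a))
        if hold: robot.hold(hold)
        f,m,p,t=F(); print(round(t,2),"a",round(a,1),"z",round(z,2),p.round(2),f.round(1),"Tz",m[2].round(3))
        if f[2]>14 or abs(m[2])>.3 or np.hypot(*f[:2])>10 or stop(p,f,m): print("STOP");break
    return z,a
E
python3 - <<'E'
from h import *
print(turn(JAR,136,-22,3,10,3,lambda p,f,m:p[2]<131))
E
```

```text
15.96 a -19 z 135.9 [ 496.67 -183.65  136.03] [-0.2 -0.3  0.9] Tz 0.015
16.21 a -16 z 135.73 [ 496.23 -183.47  135.46] [-1.  -0.1 -1.5] Tz 0.045
16.46 a -13 z 135.37 [ 496.28 -183.56  135.15] [-0.1  0.5 -1.9] Tz -0.022
16.71 a -10 z 134.97 [ 496.42 -183.59  134.9 ] [ 0.4  0.5 -1.1] Tz 0.016
16.96 a -7 z 134.64 [ 496.49 -183.61  134.65] [-0.3 -0.5 -0.8] Tz 0.002
17.21 a -4 z 134.34 [ 496.48 -183.62  134.36] [-0.3  0.  -1.2] Tz 0.032
17.46 a -1 z 134.01 [ 496.5  -183.39  134.23] [-0.7  1.7  2.5] Tz -0.262
17.71 a 2 z 133.97 [ 496.7  -184.03  134.59] [-3.5 -0.6 10.6] Tz -0.322
STOP
(np.float64(133.96739327587636), 2)
```

```bash
python3 - <<'E'
from h import *
robot.servo_line(np.array([*JAR,134.6]),feed=30,rotation=rot(-4))
robot.servo_line(np.array([*JAR,134.6]),feed=30,rotation=rot(-9));robot.hold(.15)
f,m,p,t=F();print(t,p,f,m)
z=134.6
while z>127:
    z-=.7; robot.servo_line(np.array([*JAR,z]),feed=15,rotation=rot(-9))
    f,m,p,t=F(); print(round(t,2),round(z,1),p.round(2),f.round(1),m.round(2))
    if f[2]>8: break
print(robot.observe()["grip_width"]*92)
E
```

```text
18.3667 [ 496.41163904 -183.54484404  134.41816669] [-2.95081665e-01 -9.33551550e-04 -1.38005403e+00] [ 0.03745188 -0.08026956 -0.01644877]
18.62 133.9 [ 496.41 -183.65  133.83] [-0.2 -0.7 -1.7] [-0.06 -0.05  0.  ]
18.87 133.2 [ 496.45 -183.58  133.14] [ 0.1  0.5 -0.9] [-0.04 -0.04 -0.  ]
19.12 132.5 [ 496.46 -183.59  132.46] [-0.1 -0.7 -0.6] [-0.05 -0.08 -0.07]
19.37 131.8 [ 496.45 -183.56  131.75] [ 0.1  0.  -1. ] [-0.05 -0.06  0.01]
19.62 131.1 [ 496.49 -183.62  131.06] [-0.3 -0.7 -2.2] [-0.01 -0.04 -0.03]
19.87 130.4 [ 496.47 -183.57  130.34] [-0.5 -0.5 -2.2] [-0.06 -0.04 -0.03]
20.12 129.7 [ 496.5  -183.59  129.68] [-0.3  0.9 -0.5] [-0.02 -0.05  0.02]
20.37 129.0 [ 496.47 -183.58  128.96] [ 0.4 -0.3 -0.5] [ 0.02 -0.09  0.03]
20.62 128.3 [ 496.52 -183.62  128.29] [ 0.4  0.3 -0.8] [-0.1  -0.15  0.01]
20.87 127.6 [ 496.55 -183.65  127.78] [-0.8  0.4  1.3] [ 0.01  0.06 -0.01]
21.12 126.9 [ 496.56 -183.62  127.  ] [-1.3  1.3  1.9] [-0.01  0.14 -0.02]
17.586242424826366
```

It dropped into a gap: the lid centre is about 4 mm above the mouth and sits on the sprung disc. Now screw forward clockwise, following the thread down.

```bash
python3 - <<'E'
from h import *
print(turn(JAR,126.9,-9,-3,27,3,lambda p,f,m:m[2]>.18,g=.06,dzmax=.3))
print(robot.observe()["grip_width"]*92)
E
```

```text
21.37 a -12 z 126.84 [ 496.78 -183.66  127.01] [-0.6  0.4  2.1] Tz -0.044
21.62 a -15 z 126.78 [ 496.78 -183.68  126.91] [1.2 0.1 1.6] Tz -0.054
21.87 a -18 z 126.7 [ 496.72 -183.67  126.8 ] [ 0.6 -0.   2.7] Tz 0.015
22.12 a -21 z 126.68 [ 496.62 -183.62  126.73] [ 0.5 -0.5  2.5] Tz -0.05
22.37 a -24 z 126.65 [ 496.54 -183.6   126.67] [0.6 0.3 2.1] Tz -0.014
22.62 a -27 z 126.59 [ 496.53 -183.58  126.6 ] [ 0.1 -0.1  2.1] Tz 0.005
22.87 a -30 z 126.54 [ 496.48 -183.57  126.53] [0.5 1.1 2.6] Tz -0.008
23.12 a -33 z 126.51 [ 496.49 -183.57  126.5 ] [ 1.1 -0.1  2.3] Tz 0.001
23.37 a -36 z 126.47 [ 496.48 -183.58  126.46] [-0.5 -0.6  2.1] Tz 0.035
23.62 a -39 z 126.42 [ 496.47 -183.62  126.41] [-0.1  0.4  3. ] Tz -0.055
23.87 a -42 z 126.42 [ 496.49 -183.62  126.41] [0.2 0.2 2. ] Tz 0.043
24.12 a -45 z 126.36 [ 496.53 -183.63  126.38] [0.4 0.2 2.5] Tz -0.016
24.37 a -48 z 126.33 [ 496.5  -183.6   126.33] [-0.1 -0.1  2.3] Tz -0.067
24.62 a -51 z 126.29 [ 496.5  -183.6   126.29] [0.2 0.7 2.2] Tz 0.023
24.87 a -54 z 126.25 [ 496.53 -183.6   126.26] [0.1 0.1 2.3] Tz -0.016
25.12 a -57 z 126.2 [ 496.49 -183.61  126.19] [-0.7  0.4  3.7] Tz -0.031
25.37 a -60 z 126.25 [ 496.33 -183.46  126.09] [0.4 0.4 1.6] Tz -0.063
25.62 a -63 z 126.16 [ 496.27 -183.43  125.95] [-0.6  1.   0. ] Tz -0.042
25.87 a -66 z 125.98 [ 496.19 -183.43  125.75] [ 0.2  2.3 -0.2] Tz -0.012
26.12 a -69 z 125.79 [ 496.16 -183.42  125.51] [-0.7  0.8 -1.3] Tz -0.119
26.37 a -72 z 125.54 [ 496.19 -183.38  125.29] [-0.6  0.3 -2.6] Tz -0.071
26.62 a -75 z 125.24 [ 496.16 -183.19  125.18] [-2.   1.4  0.7] Tz 0.589
STOP
(np.float64(125.23500753199967), -75)
18.264077121916074
```

The stop was reached after 66° of turn, at a height of about 2.2 mm. The torque rose sharply on that last step, to 0.59 N m, so I'll relax the twist at once.

```bash
python3 - <<'E'
from h import *
robot.servo_line(np.array([*JAR,125.2]),feed=30,rotation=rot(-73.2)); robot.hold(.1)
o=robot.observe();f,m,p,t=F();print(t,p.round(2),f.round(1),m.round(3),o["grip_width"]*92)
a=[]
for c in("side","top"):
    im=viewer.read_camera(c);u,v=proj(c,(*JAR,120)).astype(int)
    a.append(cv2.resize(im[v-40:v+40,u-40:u+40],(400,400),interpolation=cv2.INTER_CUBIC))
cv2.imwrite("pics/p4.png",np.hstack(a)[:,:,::-1])
E
```

```text
26.9667 [ 496.23 -183.29  125.15] [-2.3  2.8  1.7] [0.685 0.591 0.247] 18.01517084409526
```

View pics/p4.png

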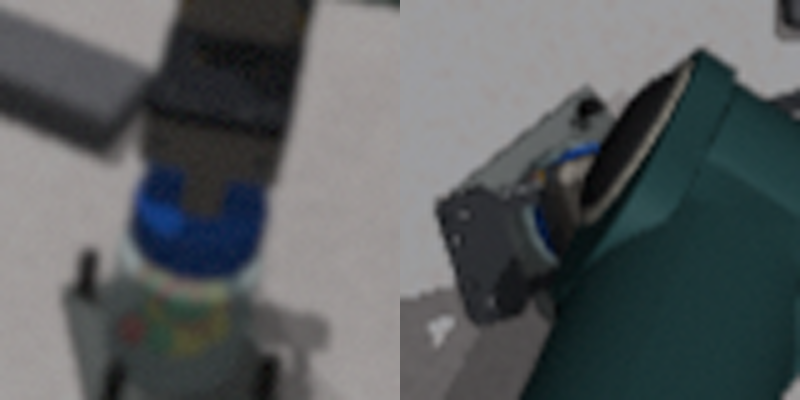

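The side view shows the lid seated low and level on the jar. Release and back off.

```bash
python3 - <<'E'
from h import *
grip(0.5,10)
robot.hold(.2);f,m,p,t=F();print(t,p.round(2),f.round(1),m.round(3))
robot.servo_line(np.array([*JAR,215]),feed=100,rotation=rot(-73.2))
robot.movep(np.array([400,-420,250]),rot(-73.2))
robot.hold(.2);f,m,p,t=F();print(t,p.round(2),f.round(1),m.round(3))
a=[]
for c in("side","top"):
    im=viewer.read_camera(c);u,v=proj(c,(*JAR,120)).astype(int)
    a.append(cv2.resize(im[v-40:v+40,u-40:u+40],(400,400),interpolation=cv2.INTER_CUBIC))
    cv2.imwrite(f"pics/{c}5.png",im[:,:,::-1])
    K,R,t=info(c)
    for n in("lid_center","lid_lugs"): print(c,n,[(round(d["confidence"],2),np.round(R.T@(np.array(d["at"])-t),1).tolist()) for d in viewer.pinpoint(n,c)])
    try:
      print(c,stripe(c,im,(*JAR,146),9,146),blue(c,im,(*JAR,122),22,122))
      for zz in(94,96,98,102): print(zz,lidfit(c,im,JAR,zz)[:3])
    except Exception as e: print(e)
cv2.imwrite("pics/p5.png",np.hstack(a)[:,:,::-1])
E
```

```text
27.85 [ 496.54 -183.61  125.19] [ 0.2 -0.3 -0.1] [ 0.031 -0.009 -0.03 ]
30.1083 [ 401.23 -418.46  249.68] [-0.2 -1.1  0.7] [ 0.049 -0.019 -0.026]
side lid_center [(0.66, [523.6, -5.5, 4.2]), (0.61, [623.7, 198.0, 32.2]), (0.57, [501.5, -185.8, 122.5])]
side lid_lugs [(0.83, [629.7, 196.1, 4.3]), (0.66, [495.4, -185.7, 97.9]), (0.6, [543.5, 341.2, 1.9])]
side (array([ 501.37101924, -197.17565161]), np.float64(17.45150943950506), array([34.73371395, 38.06285619]), 150) (((496.4555969238281, -171.2747039794922), 41.06767272949219), 417)
94 (array([ 501.75, -188.35]), np.float64(10.0), 4)
96 (array([ 501.5, -189.6]), np.float64(6.75), 1)
98 (array([ 500.1, -188.8]), np.float64(6.75), 5)
102 (array([ 499. , -185.6]), np.float64(6.75), 4)
top lid_center [(0.93, [627.6, 196.5, 31.2]), (0.65, [543.4, 341.8, 31.0]), (0.58, [498.6, -179.6, 120.6])]
top lid_lugs [(0.88, [546.4, 340.1, 6.9]), (0.85, [493.2, -184.0, 102.7]), (0.7, [627.2, 197.1, 0.3])]
top (array([ 496.08911775, -182.83060112]), np.float64(17.535892378008498), array([ 7.91771897, 46.41596395]), 62) (((495.6341857910156, -182.44952392578125), 35.267147064208984), 446)
94 (array([ 497.1, -183.4]), np.float64(3.0), 5)
96 (array([ 497.21428571, -183.6       ]), np.float64(3.25), 7)
98 (array([ 497. , -182.6]), np.float64(3.0), 6)
102 (array([ 497.16666667, -181.93333333]), np.float64(2.75), 3)
```

View pics/p5.png

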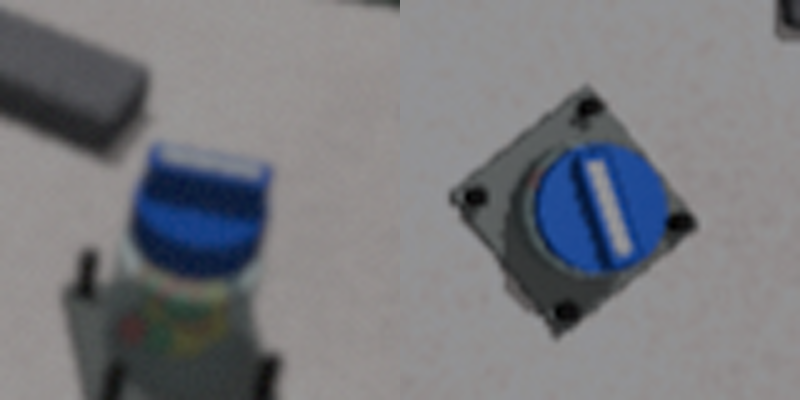

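Everything looks home: the bar is at 17.5° in the top view, consistent with the stop angle, and the lid axis is within about 1 mm of the jar axis. There is time for a gentle touch on the bar top with shut fingertips, to check the height after release.

```bash
python3 - <<'E'
from h import *
grip(0.0,10)
robot.movep(np.array([*JAR,200]),rot(-73.2))
robot.servo_line(np.array([*JAR,151]),feed=60); robot.hold(.3)
b=F()[0]; z=151
while z>144:
    z-=.5; robot.servo_line(np.array([*JAR,z]),feed=10); robot.hold(.1)
    f,m,p,t=F(); print(round(t,2),z,p[2].round(2),(f-b)[2].round(2))
    if (f-b)[2]>3: break
robot.servo_line(np.array([*JAR,215]),feed=100)
robot.movep(np.array([400,-420,250]),rot(-73.2)); robot.hold(.3); print(F())
im=viewer.read_camera("top"); print(stripe("top",im,(*JAR,146),9,146))
cv2.imwrite("pics/t6.png",im[:,:,::-1])
E
```

```text
33.81 150.5 150.49 0.26
34.16 150.0 149.98 0.11
34.51 149.5 149.5 0.11
34.86 149.0 148.98 -0.26
35.21 148.5 148.5 0.27
35.56 148.0 148.01 0.51
35.91 147.5 147.48 0.49
36.26 147.0 146.99 0.5
36.61 146.5 146.53 0.48
36.96 146.0 146.26 4.67
(array([-0.27301638, -0.1492993 , -0.54311064]), array([-0.00476844, -0.01624945, -0.05246085]), array([ 400.81303919, -419.03954173,  249.89394034]), 39.1083)
(array([ 496.07657022, -182.8372152 ]), np.float64(17.53735695470661), array([ 7.92259978, 46.45738002]), 62)
```

View pics/t6.png

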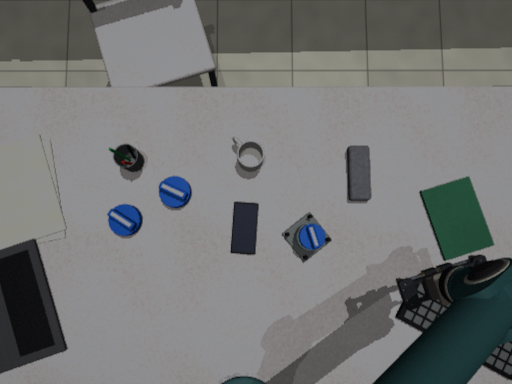

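```bash
python3 -c "
from h import *
robot.job_done(); print('done')"
```

```text
the job is handed in; nothing more can be done
done
```

The blue lid is on the jar, screwed to its stop and released, and I handed the job in at about 39 s. `job_done` reports no verdict, so the result rests on my own checks.

- **What I did:** I used the smallest of the three blue lids, about 70 mm across against about 90 mm for the others. I set it level on the mouth, where the centre stood about 13 mm above the mouth point. Turning back counter-clockwise about 6° took it off the thread starts. I then turned it on until it met the far side of the gap and backed off to mid-gap. After that I screwed it clockwise 66° to the stop and let go.
- **Height:** a light touch on the bar after release (about 5 N) put the lid centre about 2.3 mm above the mouth point. The limit is 3.2 mm and fully home is 1.7 mm. While still gripped, it read about 2.1 mm.
- **Centring and level:** the lid's axis is within about 1 mm of the jar's in the top camera. I judged level by eye only. The side camera's lid fit was poor (it put the lid 4–8 mm off), so I did not use it.
- **Holding and surroundings:** the bar angle did not change between the pictures before and after the touch. The mug, phone, pen cup and case look unmoved in the top picture, and the arm is clear of everything.
- **Too much twist:** the last 3° step met the stop harder than intended. The wrist torque briefly read 0.59 N m, above the 0.4 N m you warned may chip the glass, and I backed it off at once. The wrist showed only a few newtons then. It never read more than about 11 N, though it does not measure the force between lid and glass directly.

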